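# Morning check of the long pull gauge

## Task

Before today's tube-cap pull tests, check the longer of the two spring pull gauges on the lab bench (the one with the round knob): draw its knob out, away from the spring barrel, until the pointer stands level with the small marker block beside the scale, and keep it there for about two seconds. Then let the slide back under control, without letting it snap, until it is fully home. Leave the marker and the short gauge as they are.

Things in the scene. Friction and masses are not known exactly. Their poses are not given: they have to be found in the camera images.
- long_gauge_slide (a joint): How far the long gauge's slide is drawn out, m: 0 home, 0.13 at its front stop. A spring pulls it home with 1.2 N at 0, 0.7 N more per 10 mm; let go at the mark, it snaps back at over 0.4 m/s. The gauge is an aluminium bed 320 x 100 x 10 mm, fixed to the bench, with a steel spring barrel (top 40 mm above the bench) behind the knob and a scale beside the slide.
- long_gauge_knob (a point): On the axis of the upright round steel knob of the long gauge, 75 mm above the bench. The knob is 24 mm in diameter, from 34 to 98 mm above the bench, free all round, and rides on the slide. z is up; x runs along the gauge towards its spring barrel, so the knob is drawn out along -x. The pointer, level with the knob's axis, reaches over the scale on the +y side.
- long_gauge_mark (a point): Top centre of the long gauge's marker: a black block 12 x 12 mm, top 26 mm above the bench, beside the scale, 45 mm to the +y side of the knob's path and 60 to 105 mm out from home. Axes as the knob's. The pointer is level with it when knob and mark have the same x along the gauge. It sits on a stiff slide and stays put unless knocked.
- short_gauge_knob (a point): Point on the handle of the short gauge (bed 210 mm long), 75 mm above the bench: a flat upright steel paddle 44 mm wide, 12 mm thick, from 34 to 86 mm above the bench. Not to be used.

How it is judged:
On the way:
1. the long gauge's slide is drawn out so that its pointer is within 10 mm of the marker, and kept there for 1.5 s (x of long_gauge_knob in the frame of long_gauge_mark between -0.01 and 0.01 m), for 1.5 s.
At the end, for the whole second after the job is handed in: The long gauge's slide is back home (within 4 mm), its marker is where it was (within 8 mm) and the short gauge's slide is where it was (within 10 mm) (value of joint long_gauge_slide below 0.004 m and distance of long_gauge_mark from where it was at the start of the episode below 0.008 m and distance of short_gauge_knob from where it was at the start of the episode below 0.01 m); the robot touches nothing.
It fails at once if the long gauge's slide snaps back (runs home faster than 0.35 m/s) (velocity of joint long_gauge_slide below -0.35 m/s).
It fails at once if the long gauge's marker is pushed more than 8 mm along (distance of long_gauge_mark from where it was at the start of the episode above 0.008 m).
It fails at once if the short gauge's slide is drawn out more than 10 mm (distance of short_gauge_knob from where it was at the start of the episode above 0.01 m).
It also fails if it takes over 38 s, if anything falls off the work surface, if the arm or the gripper's body presses on something with over 40 N, if the wrist force passes 120 N, or if a joint passes its speed limit or range.

## Robot

A 6-joint arm with a two-finger parallel gripper is mounted at the origin on the work surface. World frame = base frame: x ahead of the robot, y to its left, z up, the work surface at z = 0. Lengths are in m, angles in rad, forces in N, time in s.
With the tool pointing down it reaches from about 0.25 to 0.725 m from the base axis. Payload 4 kg.
Tool frame: the origin (TCP) lies at the very end of the fingers, on their centre line; the grasp point (between the pads) lies behind it (bot.grasp_offset is the x of the grasp point in the tool frame, in m); x points along the fingers, z is the direction in which the jaws open and shut, and the axes are right-handed (so a half turn about x gives the same grasp; the last joint's range is limited). The gripper opens to 85 mm and grips with 20 to 120 N. Pads are 22 mm wide; open, the fingers measure 114 mm over their backs; the gripper's body (76 mm by 85 mm) begins 54 mm behind the grasp point. The pads swing forward as they close: fully open they stand 13 mm farther back than shut.
Start: joints at [1.27, 0.241, 0.005, 1.335, 0, 1.571], TCP at [0.148, 0.478, 0.231] pointing down, gripper open.
Joint ranges: [-2.72, 2.72], [-1.05, 1.87], [-1.09, 1.28], [-1.99, 2.15], [-1.42, 1.44], [-3.14, 3.14]. Speed limits (rad/s): [2.79, 2.79, 3.14, 3.14, 3.14, 3.14].

## Interface

Orientations are given as a unit quaternion [w, x, y, z].
In Python, from plant import telemetry, viewer, bot gives the robot as it stands.
- The arm moves only by the tool arm_command, never from a script. Its argument "increments" is a list of rows, each a list of 7 numbers: the opening, from 0 (shut) to 1 (fully open), then the shift along the tool's x, y, z in cm, then the turn, a rotation vector about the tool's x, y, z in degrees. A call has 1 to 12 rows; each row is the pose to reach, as a shift and turn from the pose measured when the call began, along the tool's axes at that moment; what a row does not reach only later rows make up. A row lasts 1/10 s, in which the tool goes at most 50 mm and 8.59 degrees, less where a joint would pass 70% of its speed; a pose out of reach is approached as far as the arm can. A call with a gripper value outside its range is refused whole. The fingers move at their own pace and stop on an object; "newtons" is the grip in N (left out, the last holds). Time passes only in rows, so rows that repeat a pose let the fingers close. It gives the time, the measured TCP pose, the force and the opening at its end, in the units of the state.
- telemetry.observe(): the state, without advancing time (a new reading comes with each control period).
- viewer.snapshot(name): name is "scene" or "top" or "wrist"; returns a dict with "pixels" (384x512x3 uint8, red, green, blue), "range_z" (384x512 float32, m along the optical axis (not along the pixel's ray), 0 where there is no reading), "mtx" (3x3 intrinsics, pixels), "rvec" (rotation vector, rad) and "tvec" (3), from world to camera coordinates, as OpenCV has them; the wrist camera has in their place "tool_from_camera" (4x4, takes a point from camera to tool coordinates, whose origin is the TCP and whose axes are the tool frame's). Camera axes: x right, y down, z forward; pixel columns grow to the right and rows downward; lengths in m; the calibration is good to about 2 mm. The wrist camera is an equidistant fisheye: a pixel r from the principal point sees the ray r / f radians off the axis. A picture is of the moment at which its call begins: read the wrist's pose just before it.
- bot.sign_off(): hands the job in, once; it reports no verdict.
The state is a dict: "clock": time; "joint_positions": joint angles; "qvel": joint speeds; "joint_efforts": joint torques, N m; "ee_pos": TCP position; "orientation": TCP orientation; "contact_force": force on the tool from outside, world axes, zero at the start; "ft_torque": the same for the moment, N m; "width": finger opening in m.
Only numpy, scipy, OpenCV 4.12 (cv2) and the standard library are available. Lean on these libraries where they do the work, as an engineer would, in place of code of your own. Each camera call takes 0.05 s, during which the arm holds its last target.

## Working session

There is one attempt and no reset: what is moved stays moved. The work goes in short steps, Python scripts to look and compute and a tool call to move; the robot and the scene stay as the last step left them, time stands still between calls to the robot, and variables do not carry over. Pictures are saved under pics/ and viewed, and the job is handed in when it is done.

Besides the shell and the picture viewer there is one more tool, called after "Call:" as name(argument=value, ...) on one line, values as JSON. arm_command: Moves the arm, as the interface text tells. Its arguments: {"type":"object","properties":{"increments":{"type":"array","items":{"type":"array","items":{"type":"number"}}},"newtons":{"type":"number"}},"required":["increments"]}

```bash
mkdir -p pics; ls; python3 - <<'E'
from plant import telemetry, viewer, bot
import cv2,numpy as np
s=telemetry.observe();print(s,bot.grasp_offset)
for n in("scene","top"):
    d=viewer.snapshot(n);cv2.imwrite(f"pics/{n}0.png",cv2.resize(d["pixels"][:,:,::-1],(768,576),interpolation=cv2.INTER_CUBIC));np.savez(f"{n}0.npz",**d)
E
```

```text
pics
{'clock': 0.0, 'joint_positions': array([ 1.27001063e+00,  2.41417075e-01,  3.73978114e-03,  1.33518812e+00,
       -1.38617878e-05,  1.57077893e+00]), 'qvel': array([ 3.79115133e-04,  2.94753634e-04,  2.19573141e-03,  8.92761235e-04,
        3.96864259e-05, -1.07996165e-03]), 'joint_efforts': array([ 1.98110887e-03, -3.72314429e+01,  2.52410173e+01,  1.70143746e-02,
        1.15492448e-04,  1.43435408e-06]), 'ee_pos': array([0.14795567, 0.47695853, 0.23041684]), 'orientation': array([ 0.56867944, -0.41988547,  0.5698515 ,  0.41900973]), 'contact_force': array([-0.29081126,  0.20965546,  0.70683878]), 'ft_torque': array([-0.01665261, -0.00688311, -0.00165755]), 'width': 0.08538300069317067} -0.0187
```

```bash
ls -la pics
```

```text
total 1276
drwxr-xr-x 2 agent agent   4096 Dec  6 19:16 .
drwxr-xr-x 3 agent agent   4096 Dec  6 19:16 ..
-rw-r--r-- 1 agent agent 626746 Dec  6 19:16 scene0.png
-rw-r--r-- 1 agent agent 666169 Dec  6 19:16 top0.png
```

View pics/scene0.png

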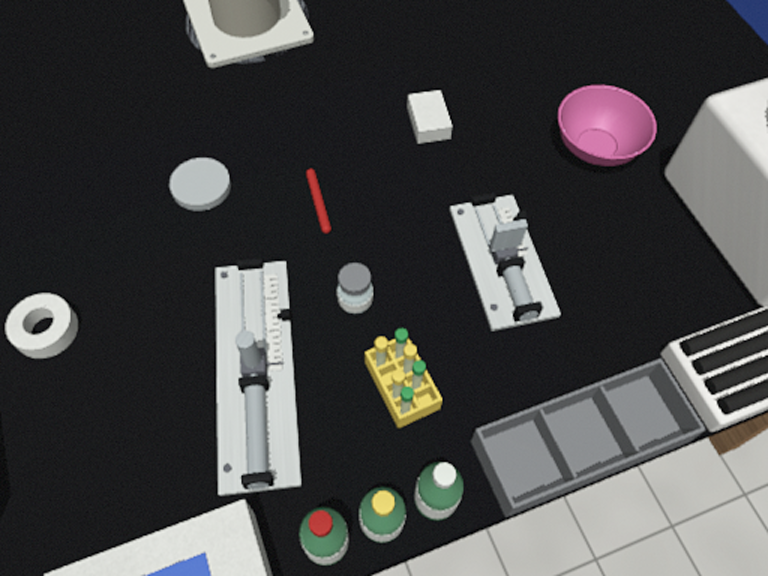

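View pics/top0.png

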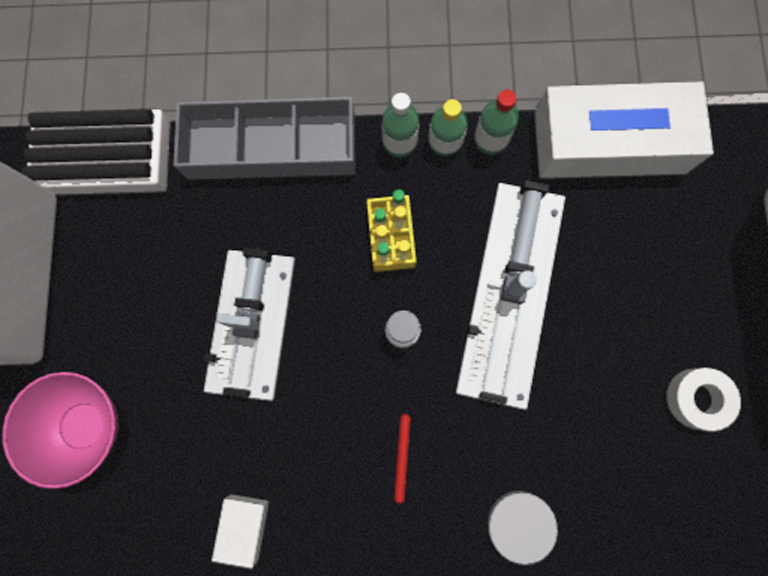

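Both views show the long gauge with its round knob: top image knob about (527,280), marker about (474,330), on the 768x576 enlargement. I'll enlarge both.

```bash
cat > h.py <<'E'
import numpy as np,cv2
def load(n): return dict(np.load(n))
def w(d,u,v,z=None,Z=None):
    R=cv2.Rodrigues(d["rvec"])[0];t=d["tvec"].reshape(3);K=d["mtx"]
    r=np.linalg.inv(K)@np.array([u,v,1.]);c=-R.T@t;rw=R.T@r
    if Z is not None: return c+rw*(Z-c[2])/rw[2]
    if z is None: z=d["range_z"][int(round(v)),int(round(u))]
    return c+rw*z
E
python3 - <<'E'
from h import *
d=load("top0.npz");a=d["pixels"][115:280,295:385,::-1]
cv2.imwrite("pics/topc.png",cv2.resize(a,None,fx=3.5*1,fy=3.5,interpolation=cv2.INTER_CUBIC))
d=load("scene0.npz");a=d["pixels"][165:335,135:215,::-1]
cv2.imwrite("pics/scenec.png",cv2.resize(a,None,fx=3.5,fy=3.5,interpolation=cv2.INTER_CUBIC))
d=load("top0.npz")
print(d["rvec"],d["tvec"])
for u,v in [(352,186),(316,220),(341,270),(357,125),(262,365),(160,50)]: print(u,v,w(d,u,v))
E
```

```text
[ 2.09896323 -2.1458447   0.15464244] [0.02832923 0.64610521 0.66046712]
352 186 [ 0.65916592 -0.17748992  0.09884124]
316 220 [ 0.60299776 -0.11708173  0.02457273]
341 270 [ 0.4983142  -0.1662011   0.01011966]
357 125 [ 0.80422677 -0.21253852  0.04115078]
262 365 [0.31138853 0.00374199 0.00144103]
160 50 [ 1.51303186  0.46038934 -0.74888267]
```

View pics/topc.png

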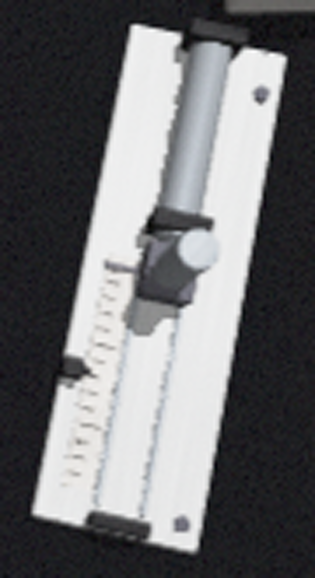

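View pics/scenec.png

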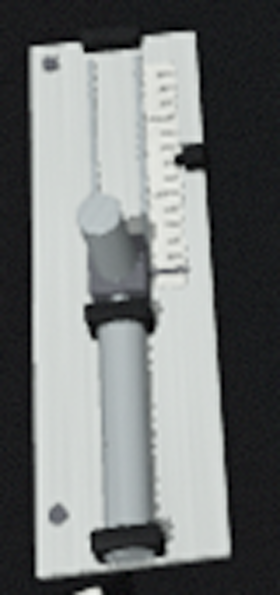

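```bash
python3 - <<'E'
from h import *
T=load("top0.npz");S=load("scene0.npz")
def cloud(d):
    v,u=np.mgrid[0:384,0:512];K=d["mtx"];z=d["range_z"]
    p=np.stack([(u-K[0,2])/K[0,0]*z,(v-K[1,2])/K[1,1]*z,z],-1)
    R=cv2.Rodrigues(d["rvec"])[0]
    return (p-d["tvec"].reshape(3))@R
f=lambda c,s:[(295+x/3.5,115+y/3.5) for x,y in c]
c=[w(T,295+x/3.5,115+y/3.5,Z=.01) for x,y in [(133,25),(285,57),(197,552),(33,517)]]
print("bed",np.round(c,4))
ax=(c[0]+c[1]-c[2]-c[3])[:2];print(np.linalg.norm(ax)/2,np.degrees(np.arctan2(ax[1],ax[0])))
c2=[w(S,135+x/3.5,165+y/3.5,Z=.01) for x,y in [(40,577),(230,555),(193,31),(30,46)]]
print("bedS",np.round(c2,4));a2=(c2[0]+c2[1]-c2[2]-c2[3])[:2];print(np.linalg.norm(a2)/2,np.degrees(np.arctan2(a2[1],a2[0])))
print("knob",w(T,295+200/3.5,115+250/3.5,Z=.098),w(S,135+99/3.5,165+215/3.5,Z=.098))
print("mark",w(T,295+73/3.5,115+368/3.5,Z=.026),w(S,135+192/3.5,165+156/3.5,Z=.026))
for d in(T,S):
    P=cloud(d)
    k=(abs(P[...,0]-.65)<.06)&(abs(P[...,1]+.18)<.06)&(P[...,2]>.09)&(P[...,2]<.11)
    print("kn",k.sum(),P[k].mean(0),P[k].min(0),P[k].max(0))
    k=(abs(P[...,0]-.6)<.03)&(abs(P[...,1]+.115)<.02)&(P[...,2]>.021)&(P[...,2]<.032)
    print("mk",k.sum(),P[k].mean(0) if k.any() else 0,P[k].min(0),P[k].max(0))
    k=(abs(P[...,0]-.65)<.2)&(abs(P[...,1]+.18)<.25)&(P[...,2]>.1);print("tall",P[k].mean(0))
E
```

```text
bed [[ 0.8246 -0.1686  0.01  ]
 [ 0.8002 -0.2637  0.01  ]
 [ 0.4923 -0.1872  0.01  ]
 [ 0.5148 -0.0906  0.01  ]]
0.31836867663042684 -14.03774902114831
bedS [[ 0.8032 -0.2619  0.01  ]
 [ 0.8275 -0.1672  0.01  ]
 [ 0.5163 -0.0895  0.01  ]
 [ 0.4914 -0.1855  0.01  ]]
0.32086553817768737 -13.88474137131244
knob [ 0.65848857 -0.17793018  0.098     ] [ 0.66050488 -0.17600387  0.098     ]
mark [ 0.60255427 -0.11654297  0.026     ] [ 0.60685926 -0.11682956  0.026     ]
kn 129 [ 0.65927302 -0.17613039  0.09835566] [ 0.64831193 -0.18777878  0.09036349] [ 0.67105483 -0.16554847  0.10221863]
mk 43 [ 0.60417972 -0.11802252  0.02615943] [ 0.59846136 -0.12779238  0.0217441 ] [ 0.61126815 -0.11050154  0.02931023]
tall [ 0.53084242 -0.00739524  0.7371353 ]
kn 137 [ 0.66118892 -0.17626409  0.09766462] [ 0.64881464 -0.18750107  0.09056012] [ 0.671563   -0.16499797  0.10254575]
mk 43 [ 0.60464811 -0.11704354  0.02527863] [ 0.59647608 -0.12604849  0.02109085] [ 0.61114339 -0.11022287  0.02943751]
tall [ 0.66116147 -0.17690705  0.10078203]
```

```bash
cat >> h.py <<'E'
from scipy.spatial.transform import Rotation as Ro
ang=np.radians(-14.0);U=np.array([np.cos(ang),np.sin(ang),0]);V=np.array([-np.sin(ang),np.cos(ang),0])
def goal(s,p,sgn=None):
    q=s["orientation"];R=Ro.from_quat(np.r_[q[1:],q[0]])
    best=None
    for sg in(1,-1):
        z=sg*U;x=np.array([0,0,-1.]);y=np.cross(z,x)
        G=Ro.from_matrix(np.c_[x,y,z]);rv=np.degrees((R.inv()*G).as_rotvec())
        if best is None or np.linalg.norm(rv)<np.linalg.norm(best): best=rv
    sh=R.inv().apply(np.array(p)-s["ee_pos"])*100
    return sh.round(2),best.round(2)
E
python3 - <<'E'
from h import *
from plant import telemetry
s=telemetry.observe();q=s["orientation"];print(Ro.from_quat(np.r_[q[1:],q[0]]).as_matrix().round(3))
k=np.array([.660,-.1765,0])
for z in(.23,.18):print(goal(s,k-.001*U+[0,0,z]))
E
```

```text
[[-0.001 -0.955  0.296]
 [-0.002  0.296  0.955]
 [-1.    -0.    -0.002]]
(array([  0.14, -68.17, -47.25]), array([ 8.677e+01, -9.000e-02,  8.000e-02]))
(array([  5.14, -68.17, -47.24]), array([ 8.677e+01, -9.000e-02,  8.000e-02]))
```

Call:
arm_command(increments=[[1,0.1,-4,-2.8,5,0,0],[1,0.1,-8,-5.6,10,0,0],[1,0.1,-12,-8.3,15,0,0],[1,0.1,-16,-11.1,20,0,0],[1,0.1,-20,-13.9,26,0,0],[1,0.1,-24,-16.6,31,0,0],[1,0.1,-28,-19.4,36,0,0],[1,0.1,-32,-22.2,41,0,0],[1,0.1,-36,-25,46,0,0],[1,0.1,-40,-27.7,51,0,0],[1,0.1,-44,-30.5,56,0,0],[1,0.1,-48,-33.3,61,0,0]])

```text
clock: 1.3
ee_pos: [0.5084, 0.0149, 0.2297]
orientation: [0.703, -0.072, 0.704, 0.071]
contact_force: [1.7, 0.7, 0.7]
width: 0.0853
```

```bash
cat > g.py <<'E'
from h import *
from plant import telemetry
import sys
s=telemetry.observe();k=np.array([.660,-.1765,0])
print(s["clock"],s["ee_pos"],s["contact_force"],s["width"])
print(goal(s,k+float(sys.argv[1])*U+[0,0,float(sys.argv[2])]))
E
python3 g.py -.001 .18
```

```text
1.3 [0.50840611 0.01485261 0.22974977] [1.69460705 0.66884985 0.6897708 ] 0.08532238137081458
(array([  4.99, -21.73,  10.94]), array([25.54, -0.07,  0.09]))
```

Call:
arm_command(increments=[[1,0.8,-3.5,1.8,5,0,0],[1,1.6,-7,3.6,10,0,0],[1,2.5,-11,5.5,15,0,0],[1,3.3,-15,7.3,20,0,0],[1,4.2,-19,9.2,25.5,0,0],[1,5,-21.7,10.9,25.5,0,0],[1,5,-21.7,10.9,25.5,0,0],[1,5,-21.7,10.9,25.5,0,0],[1,5,-21.7,10.9,25.5,0,0]])

```text
clock: 2.2
ee_pos: [0.658, -0.1751, 0.1801]
orientation: [0.701, 0.085, 0.702, -0.086]
contact_force: [-0.7, 0.5, 0.7]
width: 0.0856
```

```bash
python3 g.py -.001 .056; python3 - <<'E'
from plant import telemetry, viewer
import cv2,numpy as np
d=viewer.snapshot("wrist");np.savez("wrist1.npz",**d);print(d["tool_from_camera"],d["mtx"])
cv2.imwrite("pics/wrist1.png",cv2.resize(d["pixels"][:,:,::-1],(768,576)))
E
```

```text
2.2 [ 0.65800023 -0.17510156  0.18005625] [-0.67802451  0.5472715   0.6886824 ] 0.08563018230353998
(array([12.41, -0.07,  0.15]), array([ 0.09, -0.09,  0.09]))
[[ 7.61756426e-04 -3.19074862e-01  9.47729208e-01 -1.42385406e-01]
 [ 8.23164671e-04 -9.47728962e-01 -3.19075441e-01  8.25968136e-02]
 [ 9.99999371e-01  1.02319497e-03 -4.59287472e-04  8.61008749e-07]
 [ 0.00000000e+00  0.00000000e+00  0.00000000e+00  1.00000000e+00]] [[297.31863964   0.         250.54943807]
 [  0.         297.31863964 192.01228547]
 [  0.           0.           1.        ]]
```

View pics/wrist1.png

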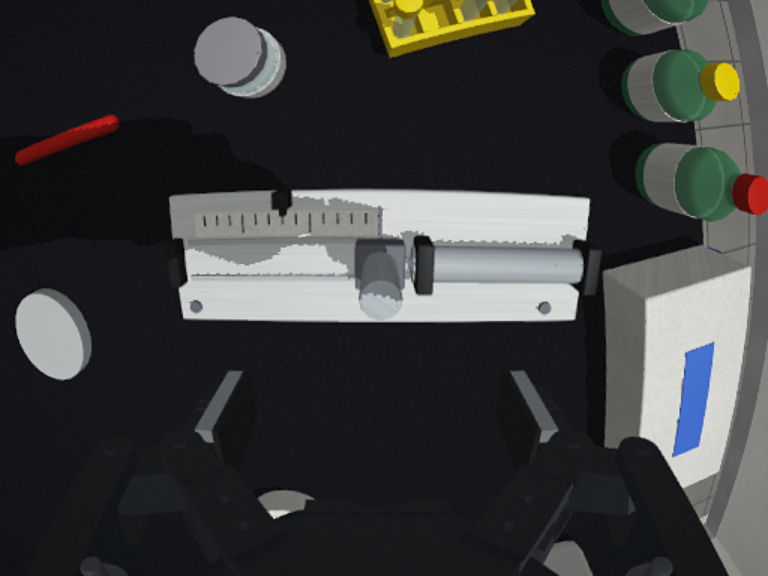

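The wrist view shows the knob at (380,297), centred between the pads (243 and 517), with the marker at (282,203). Descending.

Call:
arm_command(increments=[[1,3,-0.1,0.1,0,0,0],[1,6,-0.1,0.1,0,0,0],[1,9,-0.1,0.1,0,0,0],[1,11,-0.1,0.1,0,0,0],[1,12.4,-0.1,0.1,0,0,0],[1,12.4,-0.1,0.1,0,0,0],[1,12.4,-0.1,0.1,0,0,0]])

```text
clock: 2.95
ee_pos: [0.6593, -0.1759, 0.058]
orientation: [0.702, 0.085, 0.702, -0.086]
contact_force: [0.1, 0.9, -0.3]
width: 0.0855
```

Call:
arm_command(increments=[[0,0,0,0,0,0,0],[0,0,0,0,0,0,0],[0,0,0,0,0,0,0],[0,0,0,0,0,0,0],[0,0,0,0,0,0,0],[0,0,0,0,0,0,0],[0,0,0,0,0,0,0],[0,0,0,0,0,0,0],[0,0,0,0,0,0,0],[0,0,0,0,0,0,0]], newtons=30)

```text
clock: 3.95
ee_pos: [0.6598, -0.176, 0.0586]
orientation: [0.703, 0.085, 0.701, -0.086]
contact_force: [0.8, 0.1, 5.0]
width: 0.0232
```

```bash
python3 g.py -.0683 .056; python3 - <<'E'
from plant import telemetry, viewer
import cv2,numpy as np
d=viewer.snapshot("wrist");np.savez("wrist2.npz",**d)
cv2.imwrite("pics/wrist2.png",cv2.resize(d["pixels"][:,:,::-1],(768,576)))
E
```

```text
3.95 [ 0.65978662 -0.17604632  0.05861835] [0.75101854 0.05279057 4.97530358] 0.023224339869368768
(array([ 0.25, -0.02, -6.8 ]), array([0.15, 0.14, 0.1 ]))
```

View pics/wrist2.png

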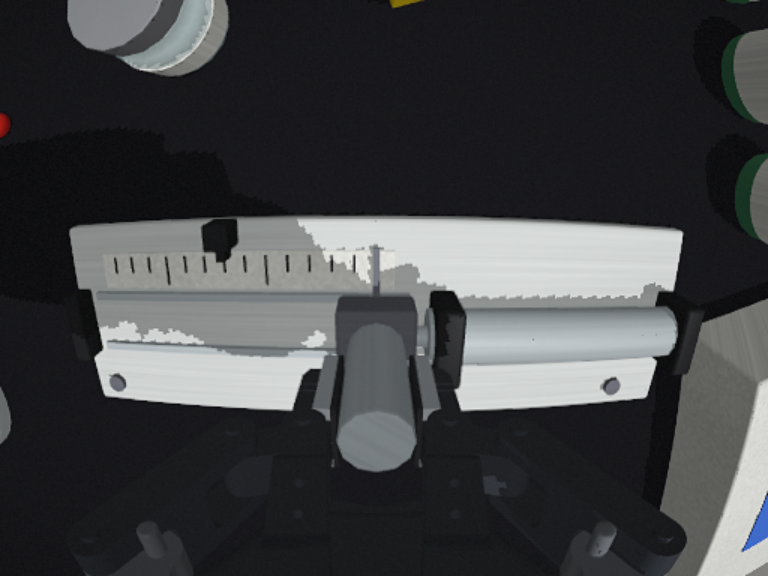

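The pads hold the knob at (376,440); width reads 23 mm. The pointer is at (376,265) and the marker at (220,240). I'll draw it out now.

Call:
arm_command(increments=[[0,0,0,-0.6,0,0,0],[0,0,0,-1.2,0,0,0],[0,0,0,-1.8,0,0,0],[0,0,0,-2.4,0,0,0],[0,0,0,-3,0,0,0],[0,0,0,-3.6,0,0,0],[0,0,0,-4.2,0,0,0],[0,0,0,-4.8,0,0,0],[0,0,0,-5.4,0,0,0],[0,0,0,-6,0,0,0],[0,0,0,-6.5,0,0,0],[0,0,0,-6.8,0,0,0]], newtons=40)

```text
clock: 5.2
ee_pos: [0.5941, -0.1596, 0.0587]
orientation: [0.703, 0.085, 0.701, -0.086]
contact_force: [6.6, -0.2, 1.2]
width: 0.0233
```

```bash
python3 g.py -.0683 .058; python3 - <<'E'
from plant import telemetry, viewer
import cv2,numpy as np
d=viewer.snapshot("wrist");np.savez("wrist3.npz",**d)
cv2.imwrite("pics/wrist3.png",cv2.resize(d["pixels"][:,:,::-1],(768,576)))
E
```

```text
5.2 [ 0.59412803 -0.15956007  0.05866784] [ 6.55749649 -0.17613331  1.21174744] 0.023257835515485468
(array([ 0.07, -0.05, -0.03]), array([0.17, 0.23, 0.07]))
```

View pics/wrist3.png

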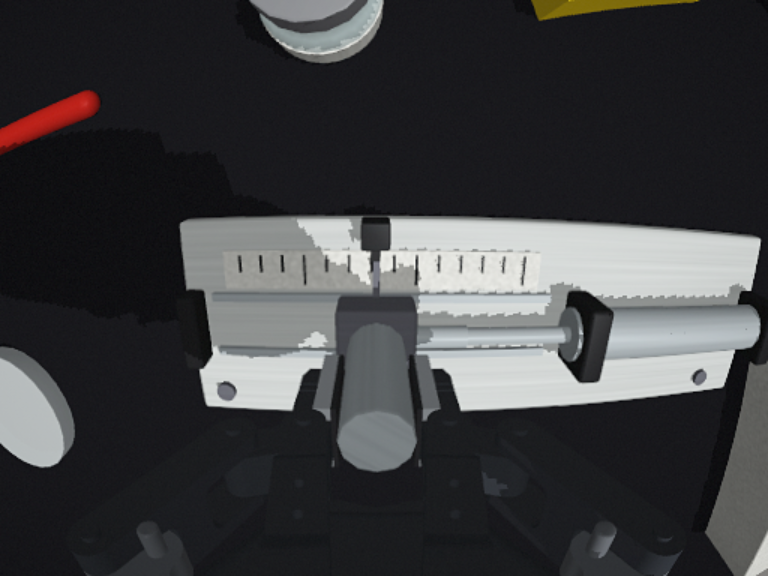

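The pointer at (376,275) lines up with the marker's centre at (375,234). I'll hold for 2.4 s.

Call:
arm_command(increments=[[0,0,0,0,0,0,0],[0,0,0,0,0,0,0],[0,0,0,0,0,0,0],[0,0,0,0,0,0,0],[0,0,0,0,0,0,0],[0,0,0,0,0,0,0],[0,0,0,0,0,0,0],[0,0,0,0,0,0,0],[0,0,0,0,0,0,0],[0,0,0,0,0,0,0],[0,0,0,0,0,0,0],[0,0,0,0,0,0,0]])

```text
clock: 6.45
ee_pos: [0.5941, -0.1595, 0.0587]
orientation: [0.704, 0.085, 0.7, -0.086]
contact_force: [4.9, -1.2, 1.1]
width: 0.0228
```

Call:
arm_command(increments=[[0,0,0,0,0,0,0],[0,0,0,0,0,0,0],[0,0,0,0,0,0,0],[0,0,0,0,0,0,0],[0,0,0,0,0,0,0],[0,0,0,0,0,0,0],[0,0,0,0,0,0,0],[0,0,0,0,0,0,0],[0,0,0,0,0,0,0],[0,0,0,0,0,0,0],[0,0,0,0,0,0,0],[0,0,0,0,0,0,0]])

```text
clock: 7.65
ee_pos: [0.5944, -0.1596, 0.0587]
orientation: [0.704, 0.084, 0.7, -0.086]
contact_force: [4.8, -1.0, 0.8]
width: 0.0229
```

```bash
python3 g.py -.0005 .058
```

```text
7.65 [ 0.59440954 -0.15964121  0.05866037] [ 4.84676047 -0.96197357  0.84213983] 0.02294478117362986
(array([ 0.1 , -0.07,  6.72]), array([0.17, 0.33, 0.07]))
```

Call:
arm_command(increments=[[0,0,0,0.6,0,0,0],[0,0,0,1.2,0,0,0],[0,0,0,1.8,0,0,0],[0,0,0,2.4,0,0,0],[0,0,0,3,0,0,0],[0,0,0,3.6,0,0,0],[0,0,0,4.2,0,0,0],[0,0,0,4.8,0,0,0],[0,0,0,5.4,0,0,0],[0,0,0,6,0,0,0],[0,0,0,6.4,0,0,0],[0,0,0,6.7,0,0,0]])

```text
clock: 8.85
ee_pos: [0.6593, -0.1759, 0.0587]
orientation: [0.703, 0.084, 0.7, -0.086]
contact_force: [1.3, -1.5, 1.7]
width: 0.0232
```

Call:
arm_command(increments=[[0,0,0,0,0,0,0],[0,0,0,0,0,0,0]])

```text
clock: 9.05
ee_pos: [0.6592, -0.1759, 0.0587]
orientation: [0.703, 0.084, 0.7, -0.086]
contact_force: [1.3, -1.9, 1.0]
width: 0.0232
```

```bash
python3 g.py -.0005 .058
```

```text
9.05 [ 0.65924533 -0.17589567  0.05866993] [ 1.32871946 -1.9274137   1.02702404] 0.02317250620352256
(array([ 0.07, -0.04,  0.04]), array([0.16, 0.25, 0.1 ]))
```

Back within about 0.5 mm of where I gripped it. I'll press gently towards home to find the stop.

Call:
arm_command(increments=[[0,0,0,0.1,0,0,0],[0,0,0,0.2,0,0,0],[0,0,0,0.2,0,0,0],[0,0,0,0.2,0,0,0]])

```text
clock: 9.45
ee_pos: [0.6601, -0.1761, 0.0587]
orientation: [0.703, 0.085, 0.701, -0.086]
contact_force: [-3.6, -1.1, 5.0]
width: 0.0233
```

The force has reversed to -3.6 N, so the slide is at its home stop. Opening slowly, then lifting.

Call:
arm_command(increments=[[0.3,0,0,0,0,0,0],[0.4,0,0,0,0,0,0],[0.5,0,0,0,0,0,0],[0.7,0,0,0,0,0,0],[0.9,0,0,0,0,0,0],[1,0,0,0,0,0,0],[1,0,0,0,0,0,0],[1,0,0,0,0,0,0],[1,0,0,0,0,0,0],[1,0,0,0,0,0,0]])

```text
clock: 10.45
ee_pos: [0.6602, -0.1761, 0.0587]
orientation: [0.703, 0.085, 0.701, -0.086]
contact_force: [-0.1, -0.6, 0.5]
width: 0.0854
```

Call:
arm_command(increments=[[1,-2,0,0,0,0,0],[1,-4,0,0,0,0,0],[1,-7,0,0,0,0,0],[1,-10,0,0,0,0,0],[1,-12.4,0,0,0,0,0],[1,-12.4,0,0,0,0,0],[1,-12.4,0,0,0,0,0]])

```text
clock: 11.15
ee_pos: [0.6602, -0.1759, 0.1832]
orientation: [0.703, 0.084, 0.701, -0.086]
contact_force: [-0.0, -0.5, -0.4]
width: 0.0854
```

```bash
python3 g.py -.0005 .058; python3 - <<'E'
from plant import telemetry, viewer
import cv2,numpy as np
d=viewer.snapshot("wrist");np.savez("wrist4.npz",**d)
cv2.imwrite("pics/wrist4.png",cv2.resize(d["pixels"][:,:,::-1],(768,576)))
E
```

```text
11.15 [ 0.6602211  -0.17594893  0.1831738 ] [-0.01221202 -0.53410332 -0.39529494] 0.08538493343305352
(array([12.52, -0.04, -0.11]), array([0.15, 0.23, 0.1 ]))
```

View pics/wrist4.png

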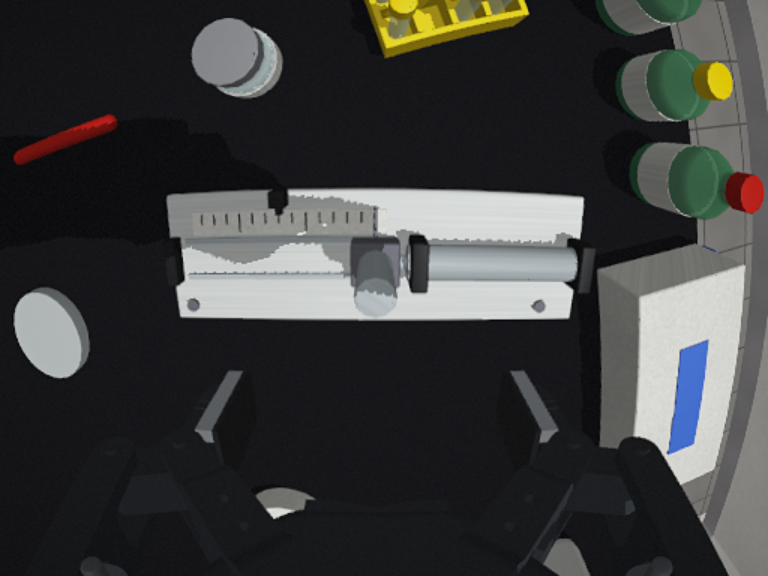

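The slide is home: the pointer is at (376,218) and the marker at (278,200). Both have shifted by the same 4–5 px as the view. The gripper is clear.

```bash
python3 -c "
from plant import bot
print(bot.sign_off())"
```

```text
the job is handed in; nothing more can be done
None
```

I gripped the long gauge's knob, drew it out about 68 mm to the marker, held it there for about 2.4 s, then eased it home at about 60 mm/s. I pressed it gently against its home stop, opened the gripper, lifted clear and handed the job in at about 11 s. No verdict came back.

- **At the mark:** the wrist picture showed the pointer within about 1 px of the marker's centre. The tool moved less than 0.5 mm during the hold.
- **At home:** the force on the tool reversed to -3.6 N at the home stop. After release, the last wrist picture showed the pointer and marker where they started relative to the gauge, and the gripper was clear with near-zero force.
- **Not checked:** I did not take a last picture of the short gauge; the arm never went down near it.
- **Disagreements:** the two overhead cameras differed by about 2–4 mm on the knob and marker positions when I read them off the pictures by eye. I used the mean of depth-based positions, which agreed to about 2 mm. No check failed.

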